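Pop the dose cassette and stop it with the other finger

ROBOT

A 6-joint arm with a two-finger parallel gripper is mounted at the origin on the work surface. World frame = base frame: x ahead of the robot, y to its left, z up, the work surface at z = 0. Lengths are in m, angles in rad, forces in N, time in s.
With the tool pointing down it reaches from about 0.25 to 0.775 m from the base axis. Payload 4 kg.
Tool frame: the origin (TCP) lies on the centre line of the jaws, within the pads' length; the fingertips stand 11 mm ahead of it and the grasp point (between the pads) lies 8 mm behind it (robot.nose_length is the distance from the TCP to the fingertips, in m); z points along the fingers, y is the line along which they close (so a half turn about z gives the same grasp; the last joint's range is limited). The gripper opens to 85 mm and grips with 20 to 120 N. Pads are 22 mm wide; open, the fingers measure 114 mm over their backs; the gripper's body (76 mm by 85 mm) begins 54 mm behind the grasp point. The pads swing forward as they close: fully open they stand 13 mm farther back than shut.
Start: joints at [-1.235, 0.087, 1.371, -0, 1.684, -0.103], TCP at [0.234, -0.498, 0.242] pointing down, gripper open.
Joint ranges: [-3.1, 3.1], [-0.76, 2.03], [0.27, 2.55], [-1.08, 4.22], [0.17, 2.65], [-2.57, 2.57]. Speed limits (rad/s): [2.79, 2.79, 3.14, 3.14, 3.14, 3.14].

INTERFACE

Orientations are given as a unit quaternion [w, x, y, z].
In Python, from cell import robot gives the robot as it stands. The module is installed in compiled form; this text tells all that it offers. Calls block until the motion is done:
- robot.reach(position, orientation): joint-space move of the TCP to a pose.
- robot.servo_line(position, rotation=None, feed=0.15): straight line of the TCP; rotation=None keeps the orientation; feed is the mean speed in m/s.
- robot.movej(angles): joint-space move.
- robot.grip(opening): finger opening in m; the grip force is fixed at half the most; returns when the fingers have stopped.
- robot.pause(seconds).
- robot.ik(position, orientation): joint angles nearest the present ones, or None.
- robot.capture(name): name is "side" or "top" or "wrist"; returns a dict with "img" (384x512x3 uint8, red, green, blue), "depth" (384x512 float32, m along the optical axis (not along the pixel's ray), 0 where there is no reading), "intrinsics" (3x3 intrinsics, pixels), "distortion" ([k1, k2, p1, p2, k3] as OpenCV has them; the pictures are not rectified), "R" (3x3) and "t" (3): a world point X has camera coordinates R X + t; the wrist camera has in their place "hand_eye" (4x4, takes a point from camera to tool coordinates, whose origin is the TCP and whose axes are the flange's). Camera axes: x right, y down, z forward; pixel columns grow to the right and rows downward; lengths in m; the calibration is good to about 2 mm. A picture is of the moment at which its call begins: read the wrist's pose just before it.
A pose or a line that the arm cannot do raises robot.MotionError and nothing moves.
- robot.sign_off(): hands the job in; it is judged then, once.
Readings, each from a call of its own:
- robot.read_time(): time.
- robot.read_qpos(): joint angles.
- robot.read_joint_velocities(): joint speeds.
- robot.read_tau(): joint torques, N m.
- robot.read_eef_pos(): TCP position.
- robot.read_ee_rot(): TCP orientation.
- robot.read_wrist_force(): force on the tool from outside, world axes, zero at the start.
- robot.read_moment(): the same for the moment, N m.
- robot.read_gripper_width(): finger opening in m.
- robot.read_gripper_force(): force on a finger pad.
Only numpy, scipy, OpenCV 4.12 (cv2) and the standard library are available. Lean on these libraries where they do the work, as an engineer would, in place of code of your own. Each camera call takes 0.05 s, during which the arm holds its last target. There are 200 camera calls.

TASK

Press the orange release key of the white dock with one finger so that its spring pops the blue dose cassette out, and with the other finger stop the sliding cassette while its front end is over the yellow strip, before it slides off the dock. Only touch it, do not lift it or pick it up, and leave the things around the dock alone. Finish while still holding: one finger keeping the key down, the other resting against the front of the cassette.

Things in the scene. Friction and masses are not known exactly. Their poses are not given: they have to be found in the camera images.
- dock: white dock fixed to the counter; origin on the counter, x = sliding direction of the cassette, y to the key, z up. In this frame, mm: plinth x -180..55, y -33..33, deck at z 45; bay walls x -102..-7 (top z 71); spring housing x -180..-100 (top z 95); open deck x -7..55, rails at y +-26 only up to z 51; key block x -15..55, y 33..79, top z 48
- strip (a point): centre of the yellow strip across deck and rails (x 20..50 in the dock's frame), at dock (35, 0, 45) mm, axes as the dock
- key_top (a point): centre of the top of the orange key, a paddle 52 mm along dock x, 28 mm along dock y; at dock (30, 58, 71) mm when up, moving straight down. The cassette's path runs 58 mm to its side. Fully down, its top (z 62) is above deck and rails and below the cassette's top (z 85), so two level fingertips can be on the key and in the cassette's way at once
- key (a joint): travel of the release key: 0 up, 0.009 m fully down; spring 3 N at first, about 7 N fully down (up to 3 N more from the latch). Its tooth lets the cassette go at about 0.005 to 0.006
- pusher (a joint): travel of the spring pusher behind the cassette, 0 at the start, up to 0.107 m along dock +x. It pushes the cassette with about 4 N, falling to 2.5 N, at 0.04 to 0.1 m/s once the key lets go, and keeps pushing; an unstopped cassette goes over the end of the deck (x 55) after about a second
- cassette: blue dose cassette with four white windows, 80 long (x) x 44 wide (y) x 40 high (z) mm, about 140 g, loose, standing on the dock's deck with its axes along the dock's; origin at the centre of its underside, at dock (-40, 0, 45) mm at the start
- cassette_front (a point): centre of the cassette's flat front face (44 wide x 40 high mm), half-way up; at dock (0, 0, 65) mm at the start, moving along dock +x when released
- spare: bystander: grey spare cassette, 80 x 44 x 40 mm, loose on the counter; origin under its centre
- vial: bystander: small amber bottle, 32 mm across, 60 high; origin under its centre
- cup: bystander: white medicine cup, 42 mm across, 36 high; origin under its centre
- saline: bystander: clear saline bottle, 68 mm across, 170 high; origin under its centre

How it is judged:
On the way, in this order (a step that is already met when the one before it is completed fails the run):
1. the release key is pressed (value of joint key above 0.004 m).
2. the cassette has popped out and is stopped by a finger over the yellow strip while the key is kept down (value of joint key above 0.004 m and x of cassette_front in the frame of dock between 0.016 and 0.054 m and contact force between the fingers and cassette above 0.3 N and linear speed of cassette below 0.015 m/s), for 0.3 s.
At the end, for the whole second after the job is handed in: key still pressed (4 of 9 mm or more); a finger touches the cassette (over 0.3 N), which is still (under 15 mm/s) and flat on the deck (8 mm off centre, 0.12 rad at most), its front 16 to 54 mm out, over the yellow strip; bystanders upright within 20 mm of their places (all of step 2 and z of cassette_front in the frame of dock between 0.06 and 0.071 m and y of cassette_front in the frame of dock between -0.008 and 0.008 m and angle between cassette's own z axis and vertical below 0.12 rad and distance of each of spare, vial, cup, saline from where it was at the start of the episode below 0.02 m and angle between each of spare, vial, cup, saline's own z axis and vertical below 0.2 rad); the arm keeps its last pose, push and grip.
It fails at once if the cassette is lifted more than 12 mm (z of cassette_front in the frame of dock above 0.077 m).
It fails at once if the cassette runs off: its front passes 65 mm out (10 mm past the end of the deck), or it drops (x of cassette_front in the frame of dock above 0.065 m or z of cassette_front in the frame of dock below 0.055 m).
It fails at once if the cassette is tipped (angle between cassette's own z axis and vertical above 0.3 rad).
It fails at once if a bystander is pushed, lifted or knocked over (not (distance of each of spare, vial, cup, saline from where it was at the start of the episode below 0.02 m and angle between each of spare, vial, cup, saline's own z axis and vertical below 0.2 rad)).
It also fails if it takes over 27 s, if anything falls off the work surface, if the arm or the gripper's body presses on something with over 40 N, if the wrist force passes 120 N, or if a joint passes its speed limit or range.

## Working session

There is one attempt and no reset: what is moved stays moved. The work goes in short steps, each a Python script; the robot and the scene stay as the last script left them, time stands still between calls to the robot, and variables do not carry over. Pictures are saved under pics/ and viewed, at most 10 in all, crops included, and the job is handed in when it is done.

```bash
mkdir -p pics; cat > h.py <<'E'
import numpy as np, cv2
from cell import robot
from scipy.spatial.transform import Rotation as Ro
def snap(n):
    c=robot.capture(n); np.savez(f'pics/{n}.npz',**c); return c
def cloud(c):
    "world points per pixel (static cams)"
    h,w=c['depth'].shape
    u,v=np.meshgrid(np.arange(w),np.arange(h))
    p=cv2.undistortPoints(np.stack([u,v],-1).reshape(-1,1,2).astype(np.float32),c['intrinsics'],c['distortion']).reshape(h,w,2)
    d=c['depth'].astype(float)
    X=np.dstack([p*d[...,None],d])
    return (X-c['t'])@c['R']
E
python3 - <<'E'
from h import *
for n in ('side','top'):
    c=snap(n); cv2.imwrite(f'pics/{n}1.png',cv2.resize(c['img'][...,::-1],(800,600)))
    print(n,c['t'],(-c['R'].T@c['t']),(c['depth']>0).mean())
print(robot.read_time(),robot.read_ee_rot(),robot.read_gripper_width())
E
```

```text
side [0.63203757 0.1082088  0.83301959] [0.54056651 0.61492268 0.6593635 ] 0.996002197265625
top [-0.02479239  0.63551738  0.70870355] [0.47717544 0.00407054 0.82404172] 0.9958038330078125
0.1 [-1.01231072e-03  9.76027876e-01  2.17643153e-01 -1.34320358e-04] 0.08555804639398738
```

View pics/top1.png

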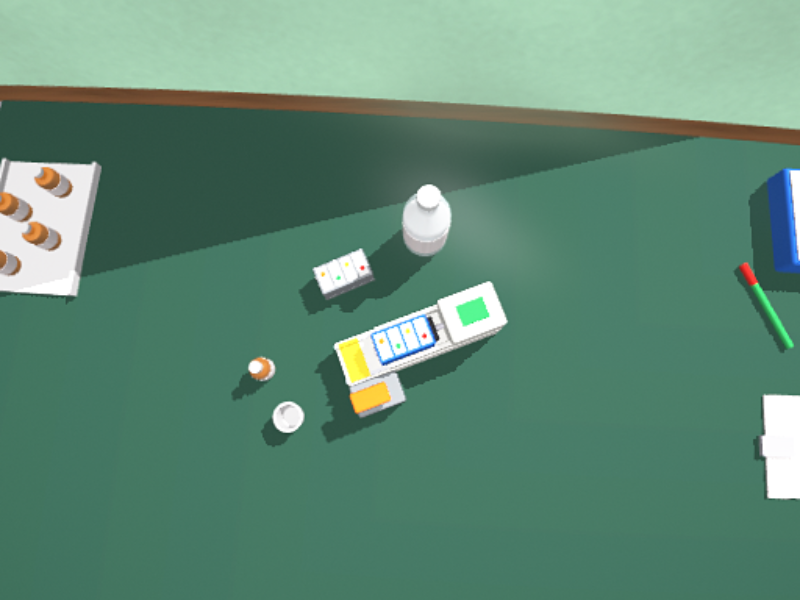

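View pics/side1.png

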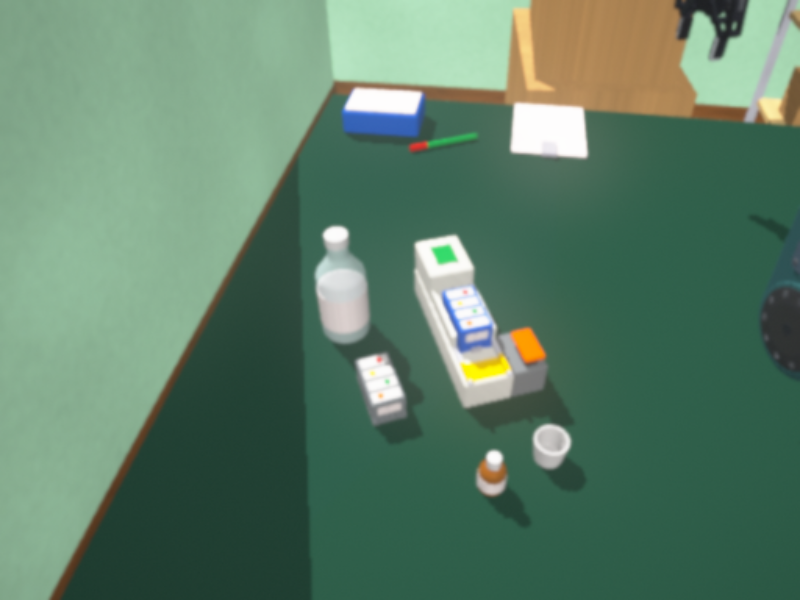

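The top view shows the dock, with its strip at about (353,360), key at (370,397) and cassette at (405,338) in the 800x600 picture. The cassette slides left and slightly down. The side view agrees: strip (485,368), key (528,345), with the vial and cup beyond the open end. Next I segment both views and fit the dock pose.

```bash
cat > m.py <<'E'
from h import *
hs={'orange':(8,18),'yellow':(26,32),'blue':(100,115),'green':(55,75)}
out={}
for n in ('top','side'):
    c=dict(np.load(f'pics/{n}.npz')); P=cloud(c)
    H=cv2.cvtColor(c['img'],cv2.COLOR_RGB2HSV)
    roi=(np.abs(P[...,0]-.5)<.2)&(np.abs(P[...,1]-.03)<.17)
    for k,(a,b) in hs.items():
        m=(H[...,0]>=a)&(H[...,0]<=b)&(H[...,1]>150)&(H[...,2]>110)&roi&(P[...,2]>.04)
        nl,L,S,_=cv2.connectedComponentsWithStats(m.astype(np.uint8))
        for i in np.argsort(-S[1:,4])[:2]+1:
            if S[i,4]<30: continue
            q=P[L==i]; zt=np.percentile(q[:,2],90); q=q[np.abs(q[:,2]-zt)<.005]
            r=cv2.minAreaRect((q[:,:2]*1000).astype(np.float32))
            print(n,k,S[i],len(q),'z%.4f'%np.median(q[:,2]),np.round(r[0],1),np.round(r[1],1),round(r[2],1))
    # housing top & cassette top by height
    for nm,z in (('housing',.095),('cass',.085),('key',.071)):
        m=(np.abs(P[...,2]-z)<.004)&roi
        nl,L,S,_=cv2.connectedComponentsWithStats(m.astype(np.uint8))
        for i in np.argsort(-S[1:,4])[:2]+1:
            if S[i,4]<40: continue
            q=P[L==i]; r=cv2.minAreaRect((q[:,:2]*1000).astype(np.float32))
            print(n,nm,S[i],'z%.4f'%np.median(q[:,2]),np.round(r[0],1),np.round(r[1],1),round(r[2],1))
E
python3 m.py
```

```text
top yellow [217 217  20  28 310] 134 z0.0476 [536.7  83.3] [55.9 26.8] 24.4
top blue [238 202  41  32 135] 90 z0.0844 [566.8  15.5] [42.8 78.4] 25.0
top green [292 191  21  17 228] 225 z0.0962 [608.6 -76. ] [28.1 37.2] 23.8
top housing [ 280  180   44   40 1088] z0.0950 [608.9 -75.2] [63.9 79.5] 23.9
top cass [237 201  42  32 772] z0.0851 [567.6  16.5] [44.3 80.2] 24.2
top key [224 244  26  21 318] z0.0705 [485.7  56. ] [27.9 51.8] 24.0
top key [248 218  44  18 154] z0.0706 [550.4  -9.9] [ 9.6 97. ] 23.2
side orange [327 211  22  22 211] 202 z0.0691 [486.   57.1] [27.4 53. ] 23.6
side yellow [295 229  31  14 228] 79 z0.0495 [536.7  84.2] [56.9 24.5] 23.2
side blue [284 190  16  33  65] 37 z0.0824 [584.4  30.6] [ 6.2 69.1] 29.5
side green [278 158  13  10  93] 93 z0.0950 [608.4 -75.3] [23.1 32.4] 24.3
side housing [266 151  37  27 654] z0.0936 [608.5 -74.1] [64.1 80.4] 23.5
side cass [283 183  33  31 601] z0.0838 [566.8  17.8] [44.3 81.5] 24.1
side cass [266 158  38  24 108] z0.0854 [617.2 -51.7] [49.5 94.9] 66.9
side key [273 179  45  40 318] z0.0699 [575.    0.8] [ 62.4 119.2] 24.7
side key [327 211  23  21 268] z0.0694 [485.8  57. ] [27.9 52.6] 25.1
```

```bash
cat > d.py <<'E'
from h import *
A=np.array([[-140,0],[-40,0],[30,58]])/1e3; B=np.array([[608.7,-74.7],[567.2,17.1],[485.8,56.5]])/1e3
ac,bc=A.mean(0),B.mean(0); M=(A-ac).T@(B-bc)
th=np.arctan2(M[0,1]-M[1,0],M[0,0]+M[1,1]); c,s=np.cos(th),np.sin(th)
R2=np.array([[c,-s],[s,c]]); O=bc-R2@ac
def W(x,y,z): return np.r_[R2@np.array([x,y])+O,z]
def quat(sg):
    y=np.r_[R2@[0,sg],0]; z=np.array([0,0,-1.]); x=np.cross(y,z)
    return Ro.from_matrix(np.c_[x,y,z]).as_quat(scalar_first=True)
def todock(p): return np.r_[R2.T@(p[:2]-O),p[2]]
E
python3 - <<'E'
from d import *
print(np.degrees(th),O,(B-(A@R2.T+O))*1e3, robot.nose_length)
best=None
for sg in (1,-1):
    q=robot.ik(W(.044,.029,.24),quat(sg)); print(sg,q, robot.ik(W(.044,.029,.07),quat(sg)))
    if q is not None:
        d=np.abs(np.array(q)-robot.read_qpos()).max()
        if best is None or d<best[0]: best=(d,sg)
sg=best[1]; print(sg); open('sg','w').write(str(sg))
robot.grip(.043)
robot.reach(W(.044,.029,.24),quat(sg))
robot.servo_line(W(.044,.029,.105),feed=.1)
print(robot.read_time(),todock(robot.read_eef_pos()),robot.read_wrist_force(),robot.read_gripper_width())
ims=[snap(n)['img'] for n in ('wrist','side')]
im=np.hstack([cv2.resize(ims[0],(400,300)),cv2.resize(ims[1][130:280,230:430],(400,300))])
cv2.imwrite('pics/a.png',im[...,::-1])
E
```

```text
114.33626925317667 [0.55091086 0.05315756] [[ 0.09636747 -0.29759624]
 [-0.19451146  0.38814395]
 [ 0.09814398 -0.0905477 ]] 0.011
1 None None
-1 [ 4.86039167e-02  4.69738607e-03  1.46116251e+00 -4.44089210e-16
  1.67573276e+00 -3.76144109e-01] [ 4.86039167e-02  1.06083481e-01  1.70180803e+00 -4.44089210e-16
  1.33370114e+00 -3.76144109e-01]
-1
4.375 [0.04377489 0.028465   0.10586326] [-0.86413043 -0.12448633 -0.58394033] 0.042962709270988525
```

View pics/a.png

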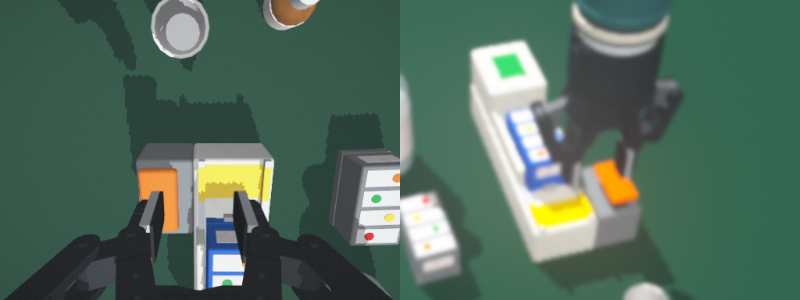

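The wrist view shows the left fingertip at about (155,195) beside or over the key, and the right one at (243,195) over the deck. I'll use the wrist depth to get the fingertip extents in the dock frame.

```bash
python3 - <<'E'
from d import *
c=dict(np.load('pics/wrist.npz')); c['R']=np.eye(3);c['t']=np.zeros(3)
P=cloud(c); T=c['hand_eye']; P=P@T[:3,:3].T+T[:3,3]   # tool frame
d=c['depth']; m=(d>0)
X=Ro.from_quat(robot.read_ee_rot(),scalar_first=True).as_matrix()
Q=P@X.T+robot.read_eef_pos(); D=Q.copy(); D[...,:2]=(Q[...,:2]-O)@R2
f=m&(P[...,2]>-.02)&(P[...,2]<.02)&(abs(P[...,1])<.06)&(abs(P[...,0])<.03)
for s in (1,-1):
    q=P[f&(P[...,1]*s>0)]
    print(s,len(q)); 
    for lo in np.arange(-.02,.02,.005):
        a=q[(q[:,2]>=lo)&(q[:,2]<lo+.005)]
        if len(a)>3: print(round(lo,3),len(a),np.round(np.percentile(a[:,0],[2,98])*1e3,1),np.round(np.percentile(a[:,1],[2,98])*1e3,1))
H=cv2.cvtColor(c['img'],cv2.COLOR_RGB2HSV)
k=m&(H[...,0]>=8)&(H[...,0]<=18)&(H[...,1]>150)&(H[...,2]>110)&(abs(D[...,2]-.071)<.006)&(abs(D[...,0]-.03)<.05)
r=cv2.minAreaRect((D[k][:,:2]*1e3).astype(np.float32));print('key',r,np.median(D[k][:,2]), D[k].min(0),D[k].max(0))
y=m&(H[...,0]>=26)&(H[...,0]<=32)&(H[...,1]>130)&(abs(D[...,2]-.047)<.008); print('strip',np.percentile(D[y],[1,99],axis=0))
E
```

```text
1 1335
-0.02 321 [-8.5 12.7] [21.3 34.8]
-0.015 305 [-8.7 12.7] [21.3 35. ]
-0.01 267 [-8.1 12.6] [21.2 34.9]
-0.005 224 [-7.8 12.7] [21.3 34.7]
0.0 169 [-9.2 12.6] [21.2 32.9]
0.005 49 [-6.9 12. ] [21.3 26.3]
-1 1303
-0.02 317 [-8.3 12.5] [-34.6 -21.3]
-0.015 279 [-8.2 12.8] [-34.7 -21.3]
-0.01 266 [-9.2 12.8] [-34.7 -21.3]
-0.005 233 [-8.  12.6] [-34.4 -21.4]
0.0 154 [-9.2 12.6] [-33.3 -21.4]
0.005 54 [-7.4 12. ] [-26.8 -21.4]
key ((31.123781204223633, 57.77558517456055), (51.30421447753906, 27.668716430664062), 0.08049735426902771) 0.07098772056231815 [0.00547844 0.04392824 0.06631189] [0.05678003 0.07161448 0.07292749]
strip [[-0.00213468 -0.13864011  0.04081794]
 [ 0.04941208  0.0276688   0.05244017]]
```

```bash
python3 - <<'E'
from d import *
robot.servo_line(W(.044,.029,.084),feed=.05)
robot.pause(.2); f0=robot.read_wrist_force()
zc=None; z=.084
while z>.066:
    z-=.001; robot.servo_line(W(.044,.029,z),feed=.03); robot.pause(.05)
    f=robot.read_wrist_force()-f0; e=todock(robot.read_eef_pos())
    print(round(z,4),np.round(e*1e3,1),np.round(f,2),round(robot.read_time(),2))
    if zc is None and f[2]>2: zc=e[2]
    if f[2]>13 or (zc and zc-e[2]>=.0075): break
robot.pause(.8)
e=todock(robot.read_eef_pos()); print(np.round(e*1e3,1),robot.read_wrist_force()-f0,robot.read_time())
ims=[snap(n)['img'] for n in ('wrist','side')]
im=np.hstack([cv2.resize(ims[0],(400,300)),cv2.resize(ims[1][130:280,230:430],(400,300))])
cv2.imwrite('pics/b.png',im[...,::-1])
E
```

```text
0.083 [44. 29. 83.] [-0.52 -1.6   0.47] 5.54
0.082 [44.  29.1 81.9] [ 0.56 -0.91  0.61] 5.84
0.081 [44. 29. 81.] [-0.56 -0.79  0.39] 6.14
0.08 [43.9 28.9 80.1] [-0.62 -1.09  2.03] 6.44
0.079 [43.9 28.9 79.5] [-1.14 -1.75  4.9 ] 6.74
0.078 [43.9 28.9 78.3] [-1.4  -0.97  4.87] 7.04
0.077 [43.9 28.9 77.1] [-1.98 -1.86  4.5 ] 7.34
0.076 [43.9 28.9 76.1] [-1.39 -0.76  6.29] 7.64
0.075 [43.9 28.9 75.1] [-0.76 -1.2   5.32] 7.94
0.074 [44.  28.9 74.2] [-0.93 -0.91  5.86] 8.24
0.073 [44.  28.8 73.4] [-1.48 -0.9   6.78] 8.54
0.072 [44.  28.8 72.5] [-1.6  -1.15  7.37] 8.84
[44.  28.9 72.5] [-2.8397121  -1.54357724  7.1820138 ] 9.6417
```

View pics/b.png

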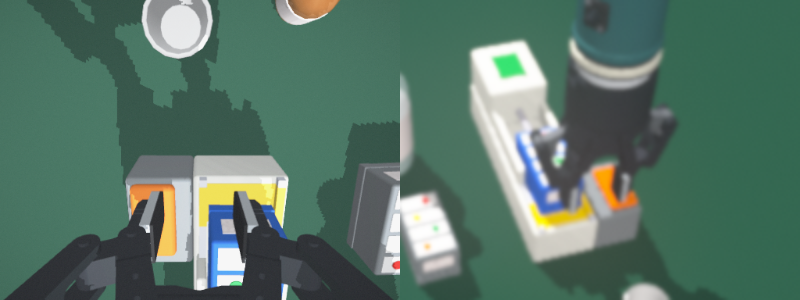

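The side view shows the cassette popped out against the finger at about (560,195), with the key held down. Next I check the front position, its stillness and the contact force.

```bash
cat > chk.py <<'E'
from d import *
def front():
    p=robot.read_eef_pos(); X=Ro.from_quat(robot.read_ee_rot(),scalar_first=True).as_matrix()
    c=snap('wrist'); c['R']=np.eye(3);c['t']=np.zeros(3)
    P=cloud(c); T=c['hand_eye']; P=(P@T[:3,:3].T+T[:3,3])@X.T+p
    D=P.copy(); D[...,:2]=(P[...,:2]-O)@R2
    H=cv2.cvtColor(c['img'],cv2.COLOR_RGB2HSV)
    m=(c['depth']>0)&(H[...,0]>=100)&(H[...,0]<=118)&(H[...,1]>150)&(abs(D[...,2]-.085)<.006)&(abs(D[...,1])<.03)
    q=D[m]; return np.round(np.percentile(q,[1,50,99],axis=0)*1e3,1).tolist()
def F():
    fs=[]
    for _ in range(15): fs.append(robot.read_wrist_force()); robot.pause(.02)
    f=np.mean(fs,0); return np.round(np.r_[R2.T@f[:2],f[2]],2)
E
python3 - <<'E'
from chk import *
print(front(),F()); print(front(),F(),robot.read_time())
c=snap('side'); P=cloud(c); D=P.copy(); D[...,:2]=(P[...,:2]-O)@R2
H=cv2.cvtColor(c['img'],cv2.COLOR_RGB2HSV)
m=(H[...,0]>=100)&(H[...,0]<=118)&(H[...,1]>120)&(D[...,2]>.05)&(D[...,2]<.09)&(abs(D[...,1])<.03)&(abs(D[...,0])<.12)
print(np.round(np.percentile(D[m],[1,50,99],axis=0)*1e3,1))
E
```

```text
[[0.3, -20.8, 79.2], [28.3, 18.1, 84.7], [34.8, 21.9, 86.2]] [0.65 1.17 6.58]
[[0.1, -20.9, 79.2], [28.6, 18.1, 84.8], [34.8, 21.9, 86.3]] [0.52 0.96 6.43] 10.3417
[[-37.7 -22.3  51.1]
 [ 16.7 -21.2  72. ]
 [ 34.5   0.1  84.6]]
```

The front is at about 34 mm and still. To confirm firm contact I push back 3 mm slowly: the cassette should follow the finger.

```bash
python3 - <<'E'
from chk import *
robot.servo_line(W(.041,.029,.072),feed=.008); robot.pause(.4)
print(front(),F(),np.round(todock(robot.read_eef_pos())*1e3,1),robot.read_time())
E
```

```text
[[0.3, -20.8, 79.2], [27.5, 18.1, 84.7], [34.7, 21.9, 86.3]] [7.85 1.38 8.94] [43.8 28.9 72.5] 11.6167
```

```bash
python3 - <<'E'
from chk import *
robot.servo_line(W(.043,.029,.072),feed=.005); robot.pause(1.)
print(front(),F(),np.round(todock(robot.read_eef_pos())*1e3,2)); robot.pause(.5)
print(front(),F(),np.round(todock(robot.read_eef_pos())*1e3,2),robot.read_time())
print(robot.sign_off())
E
```

```text
[[0.1, -20.8, 79.2], [28.1, 18.0, 84.7], [34.8, 21.9, 86.4]] [2.49 1.27 7.14] [43.87 28.87 72.45]
[[0.0, -20.7, 79.3], [28.5, 18.0, 84.8], [34.6, 21.9, 86.3]] [2.99 1.17 7.18] [43.87 28.86 72.49] 14.2667
the job is handed in; nothing more can be done
None
```

I handed the job in at about 14.3 s: the key is held about 7.5 mm down, and the cassette is stopped with its front about 34 mm out, over the yellow strip. The finger's contact with the cassette is inferred from where it stopped, because in the push-back test it did not follow the finger (the arm barely moved). The judge's result was not shown.

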